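# Scoop walnuts and hold the load level over the bowl

## Task

Take the steel scoop by its handle, scoop at least three of the five walnuts out of the baking tin with it, lift the load clear and finish while holding the scoop still and level over the middle of the bowl, well clear of the bowl's rim, nuts still aboard and not tipped out. The other nuts stay in the tin: spill none, and do not touch the nuts with the gripper. Leave everything else on the counter where it is; the program ends holding the scoop.

Things in the scene. Friction and masses are not known exactly. Their poses are not given: they have to be found in the camera images.
- scoop: steel scoop with wooden handle, 110 mm long (x), 106 wide, about 0.18 kg, standing flat on the counter. Origin: centre of its underside; x points out of its open mouth, z up. Pan floor 2.5 mm thick; side walls 36 mm high, 3 thick, ending 25 mm short of the lip; back wall 40 mm high at x = -55. The handle rises from the back wall
- scoop_grip (a point): point on the handle's axis, 82 mm behind the scoop's origin and 85 mm above its underside; take it here from above. Straight handle, 18 mm wide (y), 26 thick, leaning 23 degrees back away from the mouth, top 119 mm above the underside. Same axes as the scoop
- scoop_lip (a point): middle of the scoop's front lip at its underside, 55 mm ahead of its origin. From the 1.2 mm thick lip a ramp rises over 18 mm to 4 mm height, 1.7 mm above the pan floor behind it, so that round things that rolled in over it stay in a level scoop; on the ramp they roll out again unless the mouth is tipped up
- scoop_load (a point): middle of the scoop's pan, 18 mm above its underside and 8 mm behind its origin
- tin: aluminium baking tin on a black rubber mat; does not move. Inside 284 mm (x) by 124 (y) at the rim, rim 60 mm and inner floor 10 mm above the counter. Origin: on its centre line at counter height; x along it away from the robot. Near end wall upright at x = -165; far end wall rises at 75 degrees from the floor at x = +106 to the rim at +119. Walnuts lie in the far half (x > -15)
- bowl: round white ceramic bowl, 180 mm across the rim, 75 mm high, standing on the counter on the other side of the tin from the scoop; it does not move. Origin: centre of its underside, z up
- nut0: one of five like walnuts, 28 mm thick and 31 mm long, 10 g, lying loose in the tin. Origin: its centre; x along its length. Smooth: it slides easily on the metal
- nut1: one of five like walnuts, 28 mm thick and 31 mm long, 10 g, lying loose in the tin. Origin: its centre; x along its length. Smooth: it slides easily on the metal
- nut2: one of five like walnuts, 28 mm thick and 31 mm long, 10 g, lying loose in the tin. Origin: its centre; x along its length. Smooth: it slides easily on the metal
- nut3: one of five like walnuts, 28 mm thick and 31 mm long, 10 g, lying loose in the tin. Origin: its centre; x along its length. Smooth: it slides easily on the metal
- nut4: one of five like walnuts, 28 mm thick and 31 mm long, 10 g, lying loose in the tin. Origin: its centre; x along its length. Smooth: it slides easily on the metal
- mill: dark wooden pepper mill, 145 mm high, 52 mm wide, loose on the counter; not part of the job, leave it. Origin: centre of its underside
- cup: small blue ceramic cup, 70 mm wide, 60 mm high, loose on the counter; not part of the job, leave it. Origin: centre of its underside
- cutter: steel ring pastry cutter, 70 mm wide, 35 mm high, loose on the counter; not part of the job, leave it. Origin: centre of its underside
- jar: glass jar with steel lid, 64 mm wide, 90 mm high, loose on the counter; not part of the job, leave it. Origin: centre of its underside
- ramekin: white ramekin dish, 84 mm wide, 45 mm high, loose on the counter; not part of the job, leave it. Origin: centre of its underside
- butter: blue butter dish, 110 by 70 by 45 mm, loose on the counter; not part of the job, leave it. Origin: centre of its underside

How it is judged:
By the outcome, as a careful person would: the job done as asked, in the order asked, and still so for the second after the job is handed in, while the arm keeps its last pose, push and grip.
It also fails if it takes over 64 s, if anything falls off the work surface, if the arm or the gripper's body presses on something with over 40 N, if the wrist force passes 120 N, or if a joint passes its speed limit or range.

## Robot

A 6-joint arm with a two-finger parallel gripper is mounted at the origin on the work surface. World frame = base frame: x ahead of the robot, y to its left, z up, the work surface at z = 0. Lengths are in m, angles in degrees, forces in N, time in s.
With the tool pointing down it reaches from about 0.35 to 0.925 m from the base axis. Payload 6.4 kg.
Tool frame: the origin (TCP) lies midway between the tips of the shut fingers; the grasp point (between the pads) lies 19 mm behind it (arm.grip_point_offset is the distance from the TCP to the grasp point, in m); z points along the fingers, y is the line along which they close (so a half turn about z gives the same grasp; the last joint's range is limited). The gripper opens to 85 mm and grips with 20 to 120 N. Pads are 22 mm wide; open, the fingers measure 114 mm over their backs; the gripper's body (76 mm by 85 mm) begins 54 mm behind the grasp point. The pads swing forward as they close: fully open they stand 13 mm farther back than shut.
Start: joints at [-73.516, 14.043, 89.255, -0, 76.702, -9.975], TCP at [0.29, -0.582, 0.231] pointing down, gripper open.
Joint ranges: [-179.41, 179.41], [-58.25, 129.5], [7.25, 145.43], [-54.29, 234.29], [11.92, 165.04], [-157.13, 157.13]. Speed limits (degrees/s): [147.25, 147.25, 180, 180, 180, 180].

## Interface

Orientations are given as a 3x3 rotation matrix whose columns are the frame's x, y, z axes.
In Python, from bench import arm, cams, ticket gives the robot as it stands (arm), with the cameras (cams) and the job (ticket).
- The arm moves only by the shell command python3 steer.py 'ROWS' [FORCE]. ROWS is 1 to 12 rows, parted by a bar, with the numbers parted by commas; each row has 7 numbers: dx, dy, dz in parts of the range, where 1.0 means 0.6 m, then a rotation vector rx, ry, rz in shares of 120 degrees (1.0 is 120 degrees), then the finger opening in m; each row is the pose to reach, as a shift and turn from the pose commanded when the command began, along the tool's axes at that moment; what a row does not reach only later rows make up. A row lasts 1/12 s, in which the tool goes at most 0.0417 m and 7.16 degrees, less where a joint would pass 70% of its speed; a pose out of reach is approached as far as the arm can. The fingers move at their own pace and stop on an object; FORCE is the grip in N (left out, the last holds). Time passes only in rows, so rows that do not move let the fingers close. It prints the time, the measured TCP pose, the force, the opening and the grip force at its end. A shift or turn number past 1, either way, is cut back to 1. Input that does not fit is refused with a message, and nothing moves.
- arm.get_obs(): the state, without advancing time (a new reading comes with each control period).
- cams.camera(name): name is "scene" or "top" or "wrist"; returns the picture (480x640x3 uint8, red, green, blue); there is no depth.
- cams.camera_info(name): a dict with "fx", "fy", "cx", "cy" (pixels), "world_from_camera" (4x4, takes a point from camera to world coordinates); the wrist camera has in their place "mount" (4x4, takes a point from camera to tool coordinates, whose origin is the TCP and whose axes are the flange's). Camera axes: x right, y down, z forward; pixel columns grow to the right and rows downward; lengths in m; the calibration is good to about 2 mm. A picture is of the moment at which its call begins: read the wrist's pose just before it. camera_info takes no time and is no camera call.
- ticket.hand_in(): hands the job in; it is judged then, once.
The state is a dict: "t": time; "joints": joint angles; "joint_vel": joint speeds; "joint_efforts": joint torques, N m; "eef_pos": TCP position; "orientation": TCP orientation; "ft_force": force on the tool from outside, world axes, zero at the start; "wrist_torque": the same for the moment, N m; "gripper_width": finger opening in m; "grip_force": force on a finger pad.
Only numpy, scipy, OpenCV 4.12 (cv2) and the standard library are available. Lean on these libraries where they do the work, as an engineer would, in place of code of your own. Each camera call takes 0.05 s, during which the arm holds its last target. There are 200 camera calls.

## Working session

There is one attempt and no reset: what is moved stays moved. The work goes in short steps, Python scripts to look and compute and a shell command to move; the robot and the scene stay as the last step left them, time stands still between calls to the robot, and variables do not carry over. Pictures are saved under pics/ and viewed, at most 10 in all, crops included, and the job is handed in when it is done.

```bash
ls; mkdir -p pics
python3 - <<'E'
from bench import arm, cams, ticket
import cv2
for n in("top","scene"):
    cv2.imwrite(f"pics/{n}0.png",cams.camera(n)[:,:,::-1]); print(n,cams.camera_info(n))
print(cams.camera_info("wrist"),arm.grip_point_offset)
E
```

```text
bench.py
pics
steer.py
top {'fx': 502.8712378555059, 'fy': 502.8712378555059, 'cx': 314.2531700744515, 'cy': 245.95755646195997, 'world_from_camera': array([[-0.00525095, -0.99165023,  0.12884968,  0.41118829],
       [-0.99998541,  0.00504426, -0.00193045, -0.01394061],
       [ 0.00126438, -0.12885793, -0.99166226,  1.19375549],
       [ 0.        ,  0.        ,  0.        ,  1.        ]])}
scene {'fx': 537.8469281119366, 'fy': 537.8469281119366, 'cx': 323.3045726655276, 'cy': 234.67578220652888, 'world_from_camera': array([[-0.41956155,  0.61758974, -0.66524508,  1.53790705],
       [ 0.9076093 ,  0.29721562, -0.29649321,  0.43344811],
       [ 0.01461007, -0.72817978, -0.68523044,  1.1043403 ],
       [ 0.        ,  0.        ,  0.        ,  1.        ]])}
{'fx': 396.5492408471116, 'fy': 396.5492408471116, 'cx': 320.4242363345289, 'cy': 239.09851995900428, 'mount': array([[-1.11780458e-03, -9.48947177e-01, -3.15433045e-01,
         8.06712269e-02],
       [ 9.99999369e-01, -1.09460029e-03, -2.50722080e-04,
        -1.57856423e-03],
       [-1.07351091e-04, -3.15433126e-01,  9.48947802e-01,
        -1.42227413e-01],
       [ 0.00000000e+00,  0.00000000e+00,  0.00000000e+00,
         1.00000000e+00]])} 0.0187
```

View pics/top0.png

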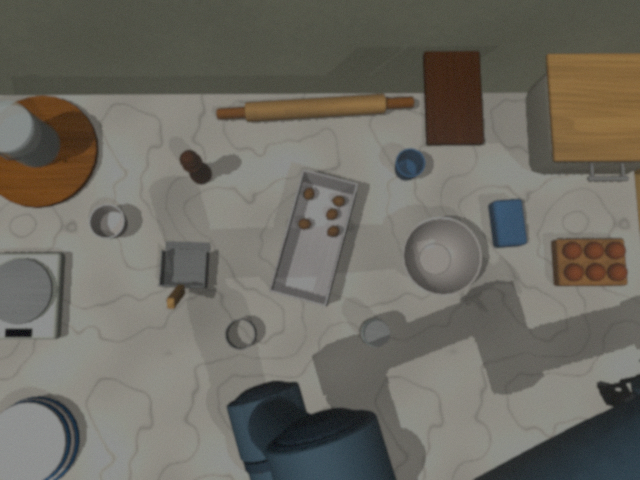

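View pics/scene0.png

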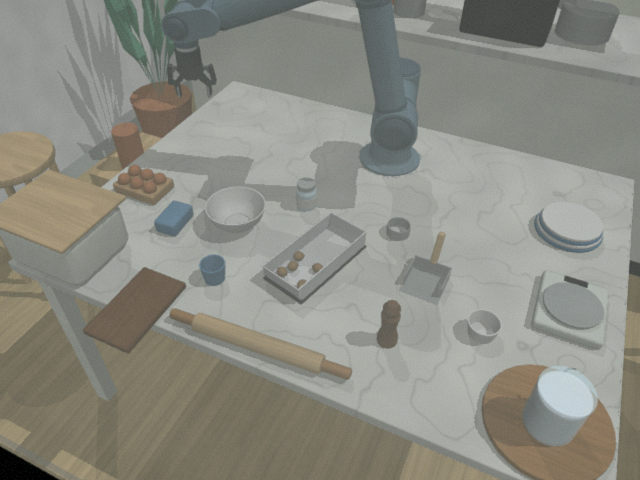

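The top view shows the scoop's pan at about (187,265) with its wooden handle near (176,297). The tin is around (320,238) with nuts at (308,193), (339,201), (333,214), (305,224) and (334,231). The bowl is near (445,255). The scene view agrees. Next I'll zoom in.

```bash
cat > h.py <<'E'
import numpy as np, cv2
from bench import arm, cams, ticket
def ray(n,u,v,T=None):
    i=cams.camera_info(n); T=i["world_from_camera"] if T is None else T
    d=T[:3,:3]@np.array([(u-i["cx"])/i["fx"],(v-i["cy"])/i["fy"],1.])
    return T[:3,3],d/np.linalg.norm(d)
def onz(n,u,v,z,T=None):
    o,d=ray(n,u,v,T); return o+d*(z-o[2])/d[2]
def tri(*rs):
    A=sum(np.eye(3)-np.outer(d,d) for o,d in rs); b=sum((np.eye(3)-np.outer(d,d))@o for o,d in rs)
    p=np.linalg.solve(A,b); return p,[np.linalg.norm((np.eye(3)-np.outer(d,d))@(p-o)) for o,d in rs]
def wristT(o): 
    T=np.eye(4);T[:3,:3]=o["orientation"];T[:3,3]=o["eef_pos"]
    return T@cams.camera_info("wrist")["mount"]
E
python3 - <<'E'
import cv2,numpy as np
t=cv2.imread('pics/top0.png');s=cv2.imread('pics/scene0.png')
def c(im,x,y,w,h):return cv2.resize(im[y:y+h,x:x+w],(400,300),interpolation=cv2.INTER_CUBIC)
m=np.vstack([np.hstack([c(t,140,230,100,75),c(t,220,165,200,150)]),np.hstack([c(s,385,225,100,75),c(s,255,205,133,100)])])
cv2.imwrite('pics/m.png',cv2.convertScaleAbs(m,alpha=1.3))
E
```

```text
(no output)
```

View pics/m.png

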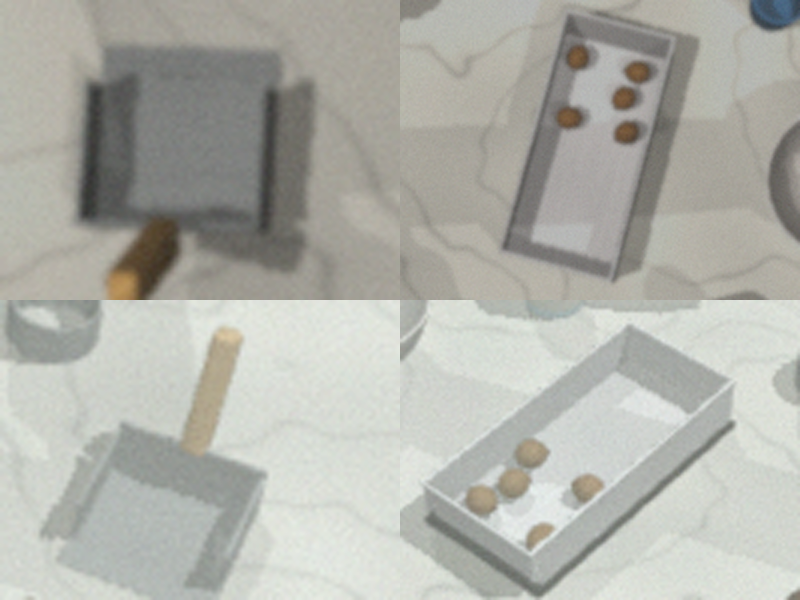

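The crops show the scoop's lip corners at top-view (166.2,241.7) and (210.2,243), and the handle top at scene (442,234). They also show the tin's rim corners in both views, and five nuts in its far half.

Run:
```python
from h import *
np.set_printoptions(precision=4,suppress=True)
t=cv2.imread('pics/top0.png');s=cv2.imread('pics/scene0.png')
rim={'FL':((303.5,171),(300,289.3)),'FR':((358,184),(263.3,266.7)),'NL':((271.5,289),(366.3,232)),'NR':((327.5,305),(331.3,213.3))}
P={}
for k,(a,b) in rim.items():
    p,e=tri(ray('top',*a),ray('scene',*b)); P[k]=p; print(k,p,onz('top',*a,.06),'res',e[0])
def blobs(im,x,y,w,h,lo,hi):
    m=cv2.inRange(cv2.cvtColor(im,cv2.COLOR_BGR2HSV),lo,hi); z=np.zeros_like(m); z[y:y+h,x:x+w]=m[y:y+h,x:x+w]
    n,_,st,c=cv2.connectedComponentsWithStats(z); return [(c[i],st[i]) for i in range(1,n) if st[i][4]>20]
lo,hi=(5,70,30),(25,255,255)
print('nuts top');
for c,st in blobs(t,285,175,70,65,lo,hi): print(c,st[4],onz('top',*c,.024))
print('nuts scene');
for c,st in blobs(s,262,240,75,50,(5,45,30),hi): print(c,st[4],onz('scene',*c,.024))
print('handle')
for c,st in blobs(t,160,275,30,40,lo,hi): print('t',c,st)
for c,st in blobs(s,425,225,25,45,(5,45,30),hi): print('s',c,st)
print('lip',onz('top',166.2,241.7,.001),onz('top',210.2,243,.001)); print('back',onz('top',160,285.5,.036),onz('top',207,288,.036))
print('bowl'); 
g=cv2.cvtColor(t,cv2.COLOR_BGR2GRAY)
c=cv2.HoughCircles(cv2.GaussianBlur(g,(5,5),1),cv2.HOUGH_GRADIENT,1,100,param1=60,param2=15,minRadius=34,maxRadius=48)
for q in c[0]: 
  if q[0]>400 and q[0]<490: print(q,onz('top',q[0],q[1],.075))
```

```text
FL [0.7336 0.0101 0.0576] [0.7339 0.0079 0.06  ] res 0.002381767069653468
FR [ 0.7025 -0.1158  0.0547] [ 0.7024 -0.118   0.06  ] res 0.002918884391745717
NL [0.4603 0.0838 0.0582] [0.4614 0.0805 0.06  ] res 0.0033837200540353524
NR [ 0.4239 -0.0421  0.0532] [ 0.425  -0.0451  0.06  ] res 0.003409195576335524
nuts top
[308.3951 193.2346] 81 [ 0.6897 -0.003   0.024 ]
[338.2911 200.7342] 79 [ 0.6711 -0.0738  0.024 ]
[331.5696 213.7342] 79 [ 0.6398 -0.0576  0.024 ]
[303.7381 223.3929] 84 [0.617  0.0083 0.024 ]
[332.9114 230.8987] 79 [ 0.5987 -0.0603  0.024 ]
nuts scene
[298.4118 255.3922] 51 [ 0.5967 -0.0614  0.024 ]
[292.5179 265.2679] 56 [ 0.6378 -0.0589  0.024 ]
[317.0233 266.7907] 43 [0.6138 0.0046 0.024 ]
[281.8909 270.8909] 55 [ 0.6692 -0.0754  0.024 ]
[301.     282.4333] 30 [ 0.6843 -0.0095  0.024 ]
handle
t [174.7848 296.6076] [167 285  17  24 237]
s [437.5593 246.791 ] [431 232  14  32 177]
lip [0.5782 0.3381 0.001 ] [0.5746 0.2327 0.001 ]
back [0.4718 0.3386 0.036 ] [0.4655 0.2306 0.036 ]
bowl
[440.5 256.5  37.4] [ 0.5313 -0.2985  0.075 ]
```

Run:
```python
from h import *
np.set_printoptions(precision=4,suppress=True)
o=arm.get_obs(); print(o["eef_pos"],o["orientation"],o["t"])
print(tri(ray('top',174.8,296.6),ray('scene',437.6,246.8)))
R=np.array(o["orientation"])
# view pose: camera central, tool x along world +x ; scoop grip approx
print(R.T@(np.array([.44,.285,.23])-o["eef_pos"]), R.T@(np.array([.36,.27,.30])-o["eef_pos"]))
```

```text
[ 0.2895 -0.5814  0.2303] [[ 0.8952  0.4456 -0.0005]
 [ 0.4456 -0.8952  0.0017]
 [ 0.0003 -0.0018 -1.    ]] 0.1
(array([0.4456, 0.2919, 0.0747]), [np.float64(0.0014476858784195103), np.float64(0.0014476858784194869)])
[ 0.5208 -0.7086  0.0017] [ 0.4425 -0.7309 -0.0683]
```

The rows are not in the units I measure in: shifts go in shares of 0.6 m and turns go in shares of 120 degrees. I convert before sending: 0.38 m is 0.6333, -0.292 m is -0.4867, 28 degrees is 0.2333.

```bash
python3 steer.py '0.3167,-0.2433,-0.1667,0,0,0.1167,0.085 | 0.6333,-0.4867,-0.1667,0,0,0.2333,0.085 | 0.6333,-0.4867,-0.1667,0,0,0.2333,0.085 | 0.6333,-0.4867,-0.1667,0,0,0.2333,0.085 | 0.6333,-0.4867,-0.1667,0,0,0.2333,0.085 | 0.6333,-0.4867,-0.1667,0,0,0.2333,0.085 | 0.6333,-0.4867,-0.1667,0,0,0.2333,0.085 | 0.6333,-0.4867,-0.1667,0,0,0.2333,0.085 | 0.6333,-0.4867,-0.1667,0,0,0.2333,0.085 | 0.6333,-0.4867,-0.1667,0,0,0.2333,0.085 | 0.6333,-0.4867,-0.1667,0,0,0.2333,0.085 | 0.6333,-0.4867,-0.1667,0,0,0.2333,0.085'
python3 - <<'E'
from h import *
np.set_printoptions(precision=4,suppress=True)
o=arm.get_obs(); R=np.array(o["orientation"]);print(o["joints"],R,R.T@(np.array([.37,.28,.32])-o["eef_pos"]))
cv2.imwrite('pics/w1.png',cams.camera('wrist')[:,:,::-1]); np.save('w1.npy',wristT(o))
E
```

```text
t: 1.1
eef_pos: [0.5004, -0.1484, 0.3317]
orientation: [[1.0, -0.025, 0.0], [-0.025, -1.0, 0.0], [0.0, -0.0, -1.0]]
ft_force: [1.5, -0.2, -0.1]
gripper_width: 0.0851
grip_force: 0.0
[-28.9926  -7.3366 101.156    0.029   86.1675  62.4623] [[ 0.9997 -0.0254  0.0004]
 [-0.0254 -0.9997  0.0003]
 [ 0.0004 -0.0003 -1.    ]] [-0.1412 -0.4249  0.0118]
```

Converted, -0.425 m is -0.7083, -0.14 m is -0.2333.

```bash
python3 steer.py '-0.0333,-0.1167,0,0,0,0,0.085 | -0.2333,-0.7083,0.0167,0,0,0,0.085 | -0.2333,-0.7083,0.0167,0,0,0,0.085 | -0.2333,-0.7083,0.0167,0,0,0,0.085 | -0.2333,-0.7083,0.0167,0,0,0,0.085 | -0.2333,-0.7083,0.0167,0,0,0,0.085 | -0.2333,-0.7083,0.0167,0,0,0,0.085 | -0.2333,-0.7083,0.0167,0,0,0,0.085 | -0.2333,-0.7083,0.0167,0,0,0,0.085 | -0.2333,-0.7083,0.0167,0,0,0,0.085 | -0.2333,-0.7083,0.0167,0,0,0,0.085 | -0.2333,-0.7083,0.0167,0,0,0,0.085'
python3 - <<'E'
from h import *
o=arm.get_obs(); b=cams.camera('wrist')[:,:,::-1]
cv2.imwrite('pics/w2.png',b); np.save('w2.npy',wristT(o))
a=cv2.imread('pics/w1.png')
cv2.imwrite('pics/m2.png',np.hstack([cv2.resize(a,(400,300)),cv2.resize(b,(400,300))]))
E
```

```text
t: 2.15
eef_pos: [0.3688, 0.2812, 0.3206]
orientation: [[1.0, -0.02, -0.002], [-0.02, -1.0, 0.001], [-0.002, -0.001, -1.0]]
ft_force: [-0.3, 0.4, 0.1]
gripper_width: 0.0851
grip_force: 0.0
```

View pics/m2.png

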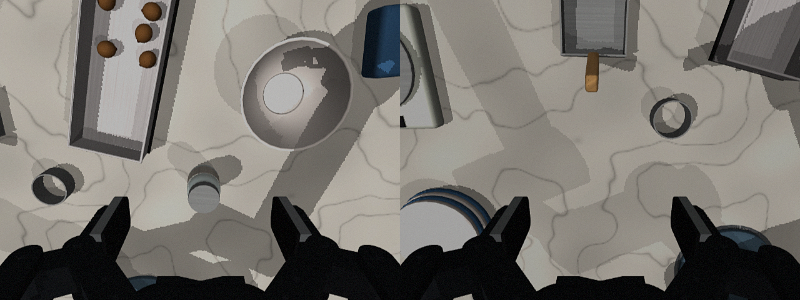

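The left half (first wrist view) shows the bowl centre near (297,93) and the tin with its nuts. The right half shows the scoop's handle from (592,55) to (592,90), with the pan's back wall at row 52.

Run:
```python
from h import *
np.set_printoptions(precision=4,suppress=True)
b=cv2.imread('pics/w2.png');T=np.load('w2.npy');hsv=cv2.cvtColor(b,cv2.COLOR_BGR2HSV)
m=cv2.inRange(hsv,(5,70,25),(25,255,255));m[200:]=0;m[:,:250]=0;m[:,360:]=0
ys,xs=np.nonzero(m)
for y in range(ys.min(),ys.max()+1,4):
    r=xs[ys==y]; print(y,r.min(),r.max(),int(b[y,int(r.mean())].sum()),end=' | ')
print()
c=b[0:170,230:380]; cv2.imwrite('pics/c1.png',cv2.resize(cv2.convertScaleAbs(c,alpha=1.5),None,fx=3.5,fy=3.5,interpolation=cv2.INTER_CUBIC))
a=cv2.imread('pics/w1.png');T1=np.load('w1.npy')
for u,v in((388,150),(564,150),(477,59),(477,240)): print(onz('wrist',u,v,.075,T1))
```

```text
83 304 314 157 | 87 301 317 178 | 91 300 318 171 | 95 300 317 178 | 99 299 317 185 | 103 299 317 178 | 107 298 317 173 | 111 298 317 190 | 115 297 317 171 | 119 297 317 190 | 123 296 317 333 | 127 296 317 333 | 131 296 316 346 | 135 297 316 320 | 139 296 316 287 | 143 297 316 299 | 
[ 0.5387 -0.2148  0.075 ]
[ 0.5341 -0.3884  0.075 ]
[ 0.6189 -0.2946  0.075 ]
[ 0.4425 -0.3117  0.075 ]
```

View pics/c1.png

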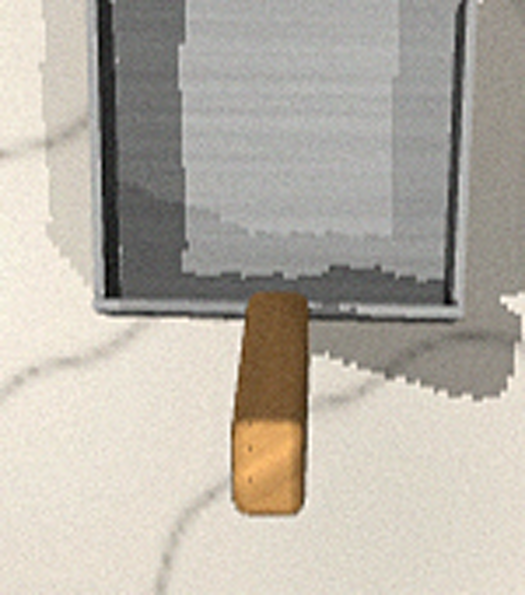

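The crop shows the handle's top face centred at full-image (306.9,133.4). The back wall's top edge runs from (257.1,88.6) to (362,90.9).

Run:
```python
from h import *
np.set_printoptions(precision=4,suppress=True)
T=np.load('w2.npy'); o=arm.get_obs(); R=np.array(o["orientation"])
print('top face',tri(ray('wrist',306.9,133.4,T),ray('scene',442.2,233.7)),onz('wrist',306.9,133.4,.119,T))
a=onz('wrist',257.1,88.6,.04,T);b=onz('wrist',362,90.9,.04,T);print('back',a,b,np.degrees(np.arctan2(-(a-b)[0],(a-b)[1])))
for p,q in(((97,10),(101,280)),((467,10),(459,300))):
    p=onz('wrist',230+p[0]/3.5,p[1]/3.5,.036,T);q=onz('wrist',230+q[0]/3.5,q[1]/3.5,.036,T);print('side',p,q,np.degrees(np.arctan2((p-q)[1],(p-q)[0])))
print(o['eef_pos'],R)
```

```text
top face (array([0.4274, 0.2928, 0.1086]), [np.float64(0.00033519941599903166), np.float64(0.00033519941599904066)]) [0.4279 0.2927 0.119 ]
back [0.4674 0.3438 0.04  ] [0.463  0.2391 0.04  ] -2.3984105195668834
side [0.5434 0.3383 0.036 ] [0.4756 0.342  0.036 ] -3.1270496275901754
side [0.5412 0.2383 0.036 ] [0.4681 0.2396 0.036 ] -1.0489694130652507
[0.3698 0.2793 0.3207] [[ 0.9998 -0.0218 -0.0012]
 [-0.0218 -0.9998 -0.0004]
 [-0.0012  0.0004 -1.    ]]
```

Converted, 0.2545 m is 0.4242, 0.07 m is 0.1167, 1 degrees is 0.0083.

```bash
python3 steer.py '0.0583,-0.0117,0.05,0,0,0.0083,0.085 | 0.1167,-0.0242,0.1,0,0,0.0083,0.085 | 0.1167,-0.0242,0.15,0,0,0.0083,0.085 | 0.1167,-0.0242,0.2,0,0,0.0083,0.085 | 0.1167,-0.0242,0.25,0,0,0.0083,0.085 | 0.1167,-0.0242,0.3,0,0,0.0083,0.085 | 0.1167,-0.0242,0.3417,0,0,0.0083,0.085 | 0.1167,-0.0242,0.375,0,0,0.0083,0.085 | 0.1167,-0.0242,0.4,0,0,0.0083,0.085 | 0.1167,-0.0242,0.4167,0,0,0.0083,0.085 | 0.1167,-0.0242,0.4242,0,0,0.0083,0.085 | 0.1167,-0.0242,0.4242,0,0,0.0083,0.085'
python3 - <<'E'
from h import *
b=cams.camera('wrist')[:,:,::-1];np.save('w3.npy',wristT(arm.get_obs()))
cv2.imwrite('pics/w3.png',b)
E
```

```text
t: 3.2
eef_pos: [0.4414, 0.2892, 0.066]
orientation: [[0.999, -0.045, -0.002], [-0.045, -0.999, -0.001], [-0.002, 0.001, -1.0]]
ft_force: [-0.3, -0.2, -0.1]
gripper_width: 0.0851
grip_force: 0.0
```

View pics/w3.png

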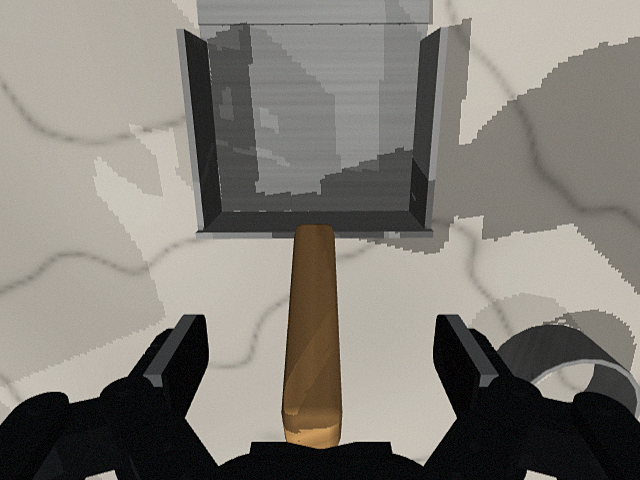

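The fingers straddle the handle. Handle centre is at col ~313 and the pads' midpoint is at col ~320, which is about 2.6 mm off in y. The scoop lines up with the tool (back wall level at row 234).

Converted, -0.0027 m is -0.0045.

```bash
python3 steer.py '0,-0.0045,0,0,0,0,0.085 | 0,-0.0045,0,0,0,0,0.085 | 0,-0.0045,0,0,0,0,0.01 | 0,-0.0045,0,0,0,0,0.01 | 0,-0.0045,0,0,0,0,0.01 | 0,-0.0045,0,0,0,0,0.01 | 0,-0.0045,0,0,0,0,0.01 | 0,-0.0045,0,0,0,0,0.01 | 0,-0.0045,0,0,0,0,0.01 | 0,-0.0045,0,0,0,0,0.01 | 0,-0.0045,0,0,0,0,0.01' 100; python3 steer.py '0,0,0,0,0,0,0.01 | 0,0,0,0,0,0,0.01 | 0,0,0,0,0,0,0.01 | 0,0,0,0,0,0,0.01'
python3 - <<'E'
from h import *
cv2.imwrite('pics/w4.png',cams.camera('wrist')[:,:,::-1])
E
```

```text
t: 4.17
eef_pos: [0.4418, 0.2928, 0.0671]
orientation: [[0.999, -0.044, 0.0], [-0.044, -0.999, 0.0], [0.0, -0.0, -1.0]]
ft_force: [-1.2, -0.4, 4.7]
gripper_width: 0.0168
grip_force: 97.7
t: 4.5
eef_pos: [0.4418, 0.2928, 0.067]
orientation: [[0.999, -0.044, 0.0], [-0.044, -0.999, 0.0], [0.0, -0.0, -1.0]]
ft_force: [-2.7, -0.6, 5.2]
gripper_width: 0.0169
grip_force: 97.7
```

Converted, -0.13 m is -0.2167, -0.125 m is -0.2083.

```bash
python3 steer.py '0,0,-0.0167,0,0,0,0.01 | 0,0,-0.05,0,0,0,0.01 | 0,0,-0.0833,0,0,0,0.01 | 0,0,-0.1167,0,0,0,0.01 | 0,0,-0.15,0,0,0,0.01 | 0,0,-0.1833,0,0,0,0.01 | 0,0,-0.2083,0,0,0,0.01 | 0,0,-0.2167,0,0,0,0.01 | 0,0,-0.2167,0,0,0,0.01 | 0,0,-0.2167,0,0,0,0.01'
python3 - <<'E'
from h import *
np.set_printoptions(precision=4,suppress=True)
im=cams.camera('wrist')[:,:,::-1];cv2.imwrite('pics/w5.png',im)
d=cv2.imread('pics/w4.png'); cv2.imwrite('pics/m3.png',np.hstack([cv2.resize(d,(400,300)),cv2.resize(im,(400,300))]))
o=arm.get_obs(); print(o['eef_pos'],o['orientation'],o['ft_force'],o['wrist_torque'])
# scoop geometry rel TCP from w3 (scoop untouched, world-level)
T=np.load('w3.npy')
for u,v,z in((198,235,.04),(432,235,.04),(199,24,.004),(432,24,.004),(320,24,.004)): print(onz('wrist',u,v,z,T))
E
```

```text
t: 5.38
eef_pos: [0.4411, 0.2925, 0.1958]
orientation: [[0.999, -0.044, -0.001], [-0.044, -0.999, -0.001], [-0.001, 0.001, -1.0]]
ft_force: [0.4, 0.1, -2.9]
gripper_width: 0.0169
grip_force: 97.6
[0.4408 0.2924 0.1953] [[ 0.999  -0.0443 -0.0024]
 [-0.0443 -0.999  -0.001 ]
 [-0.0024  0.0011 -1.    ]] [ 0.2579 -0.6678 -1.9703] [-0.0152  0.0978  0.0269]
[0.4702 0.3446 0.04  ]
[0.4653 0.2398 0.04  ]
[0.561  0.3416 0.004 ]
[0.556 0.234 0.004]
[0.5584 0.2858 0.004 ]
```

View pics/m3.png

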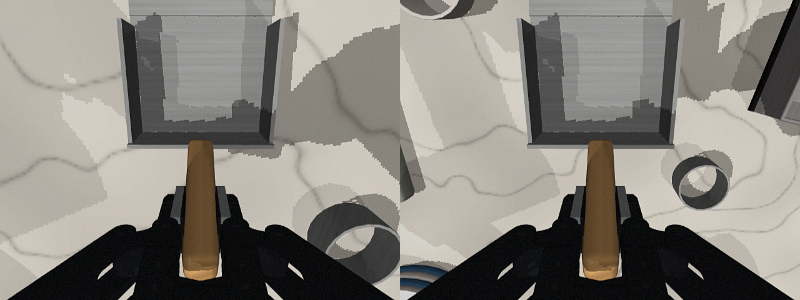

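The scoop did not shift in the grip when lifted: pan position is the same in both frames. Next I'll refine the tin from the first wrist view.

Run:
```python
import cv2
a=cv2.imread('pics/w1.png')[0:270,90:310]; cv2.imwrite('pics/c2.png',cv2.resize(cv2.convertScaleAbs(a,alpha=1.6),None,fx=2.2,fy=2.2,interpolation=cv2.INTER_CUBIC))
```

```text
(no output)
```

View pics/c2.png

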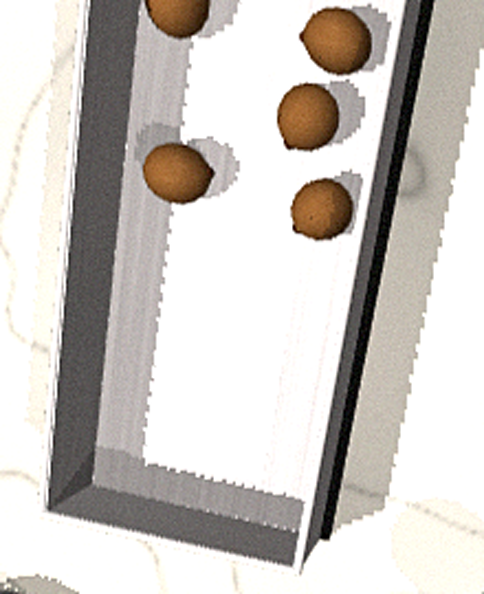

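The crop shows the near-left rim corner at (48,507), the near-right one at (299,569) and the floor corner at (94,484). The nuts lie away from the walls.

Run:
```python
from h import *
np.set_printoptions(precision=4,suppress=True)
T=np.load('w1.npy')
f=lambda x,y,z:onz('wrist',90+x/2.2,y/2.2,z,T)
for n,a in dict(NLrim=(48,507,.06),Lrimfar=(82,0,.06),NRrim=(299,569,.06),floorNL=(94,484,.01),floorLfar=(140,0,.01),Rrimfar=(413,0,.06)).items(): print(n,f(*a))
org=np.array([.602,-.0225]);u=np.array([np.cos(np.radians(-15)),np.sin(np.radians(-15))]);v=np.array([-u[1],u[0]])
for a in((178,8),(337,41),(308,117),(177,172),(322,209)):
    p=f(*a,.024); q=p[:2]-org; print('nut',p,q@u,q@v)
```

```text
NLrim [0.459  0.0819 0.06  ]
Lrimfar [0.6785 0.0253 0.06  ]
NRrim [ 0.4228 -0.0393  0.06  ]
floorNL [0.4568 0.0819 0.01  ]
floorLfar [0.6896 0.0193 0.01  ]
Rrimfar [ 0.6748 -0.1126  0.06  ]
nut [ 0.6827 -0.0026  0.024 ] 0.07277479444871623 0.040138859164848786
nut [ 0.6675 -0.0735  0.024 ] 0.07645218740862327 -0.032364446250888315
nut [ 0.6361 -0.0571  0.024 ] 0.04190131049270402 -0.024617148224933147
nut [0.6138 0.008  0.024 ] 0.003518475715519554 0.03247060885578962
nut [ 0.5953 -0.0599  0.024 ] 0.00324347368505659 -0.03786128400009185
```

```bash
cat >> h.py <<'E'
from scipy.spatial.transform import Rotation as Ro
ORG=np.array([.602,-.0227]); LIP=np.array([.1355,0,.067])
def toolR(yaw,pitch): # pitch>0: mouth up
    c,s=np.cos(np.radians(yaw)),np.sin(np.radians(yaw))
    return np.array([[c,s,0],[s,-c,0],[0,0,-1.]])@Ro.from_euler('y',pitch,degrees=True).as_matrix()
def delta(p,R):
    o=arm.get_obs(); R0=np.array(o["orientation"])
    return np.round(np.r_[R0.T@(p-o["eef_pos"]),Ro.from_matrix(R0.T@R).as_rotvec(degrees=True)],4)
def tin(x,y,z,pitch,yaw=-15.):  # lip at tin x,y, height z over tin floor
    a=np.radians(-15.);u=np.array([np.cos(a),np.sin(a)]);v=np.array([-u[1],u[0]])
    R=toolR(yaw,pitch); L=np.r_[ORG+x*u+y*v,z+.010]
    return delta(L-R@LIP,R)
def lipnow():
    o=arm.get_obs(); R=np.array(o["orientation"]); L=o["eef_pos"]+R@LIP
    a=np.radians(-15.);u=np.array([np.cos(a),np.sin(a)]);v=np.array([-u[1],u[0]])
    q=L[:2]-ORG; return np.round([q@u*1e3,q@v*1e3,(L[2]-.01)*1e3,np.degrees(np.arcsin(R[2,0])),np.degrees(np.arctan2(R[1,0],R[0,0]))],1),np.round(o["ft_force"],1),o["gripper_width"]
E
python3 -c "
from h import *
print(lipnow());print(tin(-.033,0,.075,-12))"
```

```text
(array([-1.051e+02,  2.917e+02,  1.179e+02, -1.000e-01, -2.500e+00]), array([ 0.3, -0.7, -2. ]), 0.0165803607359366)
[  0.027    0.2749   0.0168   1.3809 -11.8242  12.4055]
```

Converted, 0.2749 m is 0.4582, 0.268 m is 0.4467, 12.4 degrees is 0.1033.

```bash
python3 steer.py '0.0033,0.0333,0,0,0,0.0083,0.01 | 0.0083,0.0833,0,0.0017,-0.0083,0.0167,0.01 | 0.0133,0.1333,0,0.0033,-0.0167,0.0333,0.01 | 0.0183,0.1833,0,0.005,-0.0333,0.05,0.01 | 0.0233,0.2333,0.0067,0.0067,-0.05,0.0667,0.01 | 0.0283,0.2833,0.0133,0.0083,-0.0667,0.0833,0.01 | 0.0333,0.3333,0.02,0.01,-0.0833,0.1,0.01 | 0.04,0.3833,0.028,0.0115,-0.0985,0.1033,0.01 | 0.0433,0.4167,0.028,0.0115,-0.0985,0.1033,0.01 | 0.045,0.4467,0.028,0.0115,-0.0985,0.1033,0.01 | 0.045,0.4582,0.028,0.0115,-0.0985,0.1033,0.01 | 0.045,0.4582,0.028,0.0115,-0.0985,0.1033,0.01'; python3 steer.py '0,0,0,0,0,0,0.01 | 0,0,0,0,0,0,0.01'>/dev/null
python3 - <<'E'
from h import *
cv2.imwrite('pics/w6.png',cams.camera('wrist')[:,:,::-1])
cv2.imwrite('pics/t6.png',cams.camera('top')[:,:,::-1])
a=cv2.imread('pics/w6.png');t=cv2.imread('pics/t6.png')[150:330,220:420]
cv2.imwrite('pics/m4.png',np.hstack([cv2.resize(a,(480,360)),cv2.resize(t,(320,360))]))
print(lipnow(),tin(-.033,0,.003,-12))
E
```

```text
t: 6.43
eef_pos: [0.4559, 0.0161, 0.1789]
orientation: [[0.944, -0.261, -0.2], [-0.255, -0.965, 0.056], [-0.208, -0.001, -0.978]]
ft_force: [-0.7, 0.7, -0.6]
gripper_width: 0.0167
grip_force: 98.1
(array([-32.5,   1.9,  76.4, -11.9, -14.9]), array([-0.5, -0.6, -1.8]), 0.016741256138475335) [ 0.0147  0.0016  0.0717 -0.081  -0.1126  0.1153]
```

View pics/m4.png

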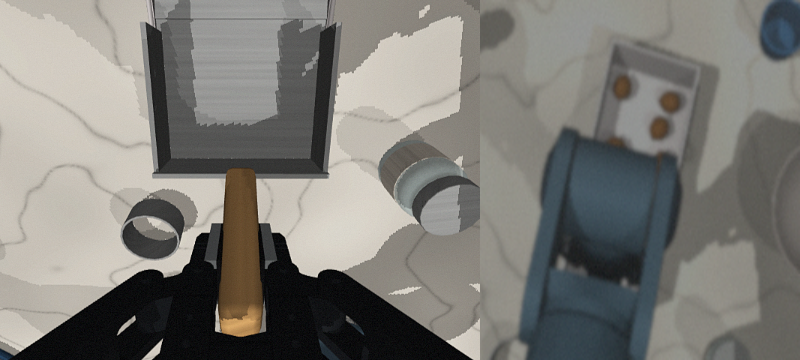

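The wrist view shows the scoop level in the grip with the tin hidden below the pan. The top view shows the arm over the tin. Descending.

Converted, 0.0717 m is 0.1195, 0.003 m is 0.005.

```bash
python3 steer.py '0.005,0.0027,0.025,0,0,0,0.01 | 0.01,0.0027,0.05,0,0,0,0.01 | 0.015,0.0027,0.07,0,0,0,0.01 | 0.0183,0.0027,0.0867,0,0,0,0.01 | 0.0217,0.0027,0.1033,0,0,0,0.01 | 0.0237,0.0027,0.115,0,0,0,0.01 | 0.0245,0.0027,0.1195,0,0,0,0.01 | 0.0245,0.0027,0.1195,0,0,0,0.01 | 0.0245,0.0027,0.1195,0,0,0,0.01'
python3 - <<'E'
from h import *
print(lipnow(),tin(-.033,0,0,-12),tin(-.033,0,-.0015,-12))
E
```

```text
t: 7.45
eef_pos: [0.4561, 0.0155, 0.1071]
orientation: [[0.945, -0.259, -0.198], [-0.253, -0.966, 0.055], [-0.205, -0.002, -0.979]]
ft_force: [0.1, 0.1, -1.7]
gripper_width: 0.0167
grip_force: 98.1
(array([-32. ,  -0.7,   3.8, -11.8, -15. ]), array([ 0.1,  0.1, -1.7]), 0.016717450464012237) [-0.     -0.0008  0.0035 -0.0893 -0.1589  0.0264] [ 0.0003 -0.0008  0.005  -0.0893 -0.1589  0.0264]
```

```bash
python3 steer.py '0,0,0.0033,0,0,0,0.01 | 0,-0.0008,0.0058,0,0,0,0.01 | 0,-0.0008,0.0075,0,0,0,0.01 | 0,-0.0008,0.0092,0,0,0,0.01 | 0,-0.0008,0.0092,0,0,0,0.01 | 0,-0.0008,0.0092,0,0,0,0.01'
python3 - <<'E'
from h import *
print(lipnow());
for a in((-.018,0,0,-6),(-.005,0,-.0,-1),(.04,0,-.0005,-1),(.08,0,-.0005,-1),(.1,0,-.0005,-1)): print(a,tin(*a))
E
```

```text
t: 7.95
eef_pos: [0.4556, 0.0162, 0.1023]
orientation: [[0.946, -0.259, -0.196], [-0.253, -0.966, 0.054], [-0.204, -0.002, -0.979]]
ft_force: [-1.2, 0.7, 5.3]
gripper_width: 0.0168
grip_force: 98.8
(array([-32.5,  -0.2,  -0.9, -11.8, -15. ]), array([-1.2,  0.7,  5.3]), 0.016773322111521778)
(-0.018, 0, 0, -6) [ 7.9000e-03 -3.0000e-04  1.0100e-02 -9.0600e-02  5.7574e+00  2.2900e-02]
(-0.005, 0, -0.0, -1) [ 1.66000e-02 -3.00000e-04  2.00000e-02 -9.16000e-02  1.07574e+01
  1.89000e-02]
(0.04, 0, -0.0005, -1) [ 6.07000e-02 -3.00000e-04  1.13000e-02 -9.16000e-02  1.07574e+01
  1.89000e-02]
(0.08, 0, -0.0005, -1) [ 9.99000e-02 -3.00000e-04  3.10000e-03 -9.16000e-02  1.07574e+01
  1.89000e-02]
(0.1, 0, -0.0005, -1) [ 1.19500e-01 -3.00000e-04 -9.00000e-04 -9.16000e-02  1.07574e+01
  1.89000e-02]
```

The rows are not in the units I measure in: shifts go in shares of 0.6 m and turns go in shares of 120 degrees. I convert before sending: 0.1195 m is 0.1992, 0.1175 m is 0.1958, 10.76 degrees is 0.0897.

```bash
python3 steer.py '0.0067,0,0.0088,0,0.0242,0,0.01 | 0.0133,0,0.0172,0,0.048,0,0.01 | 0.0208,-0.0005,0.0258,0,0.0692,0,0.01 | 0.0277,-0.0005,0.0338,0,0.0897,0,0.01 | 0.0533,-0.0005,0.0288,0,0.0897,0,0.01 | 0.0867,-0.0005,0.022,0,0.0897,0,0.01 | 0.12,-0.0005,0.015,0,0.0897,0,0.01 | 0.15,-0.0005,0.0088,0,0.0897,0,0.01 | 0.1733,-0.0005,0.004,0,0.0897,0,0.01 | 0.1883,-0.0005,0.0008,0,0.0897,0,0.01 | 0.1958,-0.0005,-0.0008,0,0.0897,0,0.01 | 0.1992,-0.0005,-0.0015,0,0.0897,0,0.01'
python3 - <<'E'
from h import *
cv2.imwrite('pics/w7.png',cams.camera('wrist')[:,:,::-1])
cv2.imwrite('pics/s7.png',cams.camera('scene')[:,:,::-1])
b=cv2.imread('pics/w7.png')
m=cv2.inRange(cv2.cvtColor(b,cv2.COLOR_BGR2HSV),(5,100,25),(20,255,255))
n,_,st,c=cv2.connectedComponentsWithStats(m)
for i in range(1,n):
    if st[i][4]>60: print(st[i],c[i])
print(lipnow())
for a in((.1,0,-.0005,-1),(.104,0,0,0),(.105,0,.01,8),(.104,0,.03,16),(.1,0,.09,16)): print(a,tin(*a))
E
```

```text
t: 8.95
eef_pos: [0.5681, -0.0137, 0.0775]
orientation: [[0.966, -0.259, -0.019], [-0.259, -0.966, 0.007], [-0.02, -0.002, -1.0]]
ft_force: [-0.5, 0.1, 1.2]
gripper_width: 0.0168
grip_force: 98.2
[ 174    0  129   49 3926] [248.54533877  17.44243505]
[313   0  64  21 925] [344.39243243   7.75783784]
[385   0  65  21 979] [415.85903984   8.06537283]
[ 291   23   64   72 3598] [322.63090606  58.3151751 ]
[  291   222    60   227 11096] [320.49531363 342.22062004]
(array([ 98.8,   0.1,  -2.1,  -1.1, -15. ]), array([ 0.5, -0.1, -0.9]), 0.016884624416055226)
(0.1, 0, -0.0005, -1) [ 0.0011 -0.     -0.0014 -0.0895  0.1164  0.0077]
(0.104, 0, 0, 0) [ 3.9000e-03 -0.0000e+00  4.0000e-04 -8.9600e-02  1.1164e+00  6.9000e-03]
(0.105, 0, 0.01, 8) [-2.9000e-03 -0.0000e+00  1.0100e-02 -8.9900e-02  9.1164e+00  7.0000e-04]
(0.104, 0, 0.03, 16) [-9.10000e-03 -0.00000e+00  1.06000e-02 -9.00000e-02  1.71164e+01
 -5.60000e-03]
(0.1, 0, 0.09, 16) [-1.43000e-02 -1.00000e-04 -4.93000e-02 -9.00000e-02  1.71164e+01
 -5.60000e-03]
```

Converted, 0.0042 m is 0.007, 0.001 m is 0.0017, 1 degrees is 0.0083.

```bash
python3 steer.py '0.0017,0,0,0,0.0042,0,0.01 | 0.0033,0,0,0,0.0067,0,0.01 | 0.005,0,0,0,0.0083,0,0.01 | 0.007,0,0,0,0.0083,0,0.01 | 0.007,0,0,0,0.0083,0,0.01 | 0.007,0,0,0,0.0083,0,0.01'
cat > nuts.py <<'E'
from h import *
import sys
def nuts(name):
    b=cams.camera('wrist')[:,:,::-1]; cv2.imwrite(f'pics/{name}.png',b)
    m=cv2.inRange(cv2.cvtColor(b,cv2.COLOR_BGR2HSV),(5,100,25),(20,255,255))
    n,_,st,c=cv2.connectedComponentsWithStats(m)
    for i in range(1,n):
        if st[i][4]>60: print(st[i],np.round(c[i]))
    print(lipnow())
E
python3 - <<'E'
from nuts import *
nuts('w8')
s=.110
for p in(4,8,12,16):
    z=s*np.sin(np.radians(p))+.001; a=(.1035+.2*z,0,z,p); print(np.round(a,4),tin(*a))
a=(.1,0,.095,16);print(a,tin(*a))
E
```

```text
t: 9.55
eef_pos: [0.5707, -0.0143, 0.0769]
orientation: [[0.966, -0.258, -0.005], [-0.258, -0.966, 0.003], [-0.005, -0.001, -1.0]]
ft_force: [-4.7, 0.6, -1.9]
gripper_width: 0.0166
grip_force: 98.0
[ 173    0  131   52 4563] [246.  19.]
[ 309    0   70   29 1523] [344.  12.]
[ 382    0   73   30 1579] [416.  12.]
[ 290   32   64   69 3437] [321.  66.]
[  291   223    60   226 11056] [320. 343.]
(array([102.8,   0.2,  -0.8,  -0.3, -15. ]), array([-4.6,  1.2, -1.7]), 0.01710658403370588)
[0.1052 0.     0.0087 4.    ] [-2.3000e-03 -0.0000e+00  9.0000e-04 -7.9500e-02  4.3067e+00  3.1300e-02]
[0.1068 0.     0.0163 8.    ] [-4.4000e-03 -0.0000e+00  3.2000e-03 -8.0600e-02  8.3067e+00  2.8500e-02]
[ 0.1083  0.      0.0239 12.    ] [-5.80000e-03 -0.00000e+00  5.70000e-03 -8.16000e-02  1.23067e+01
  2.57000e-02]
[ 0.1098  0.      0.0313 16.    ] [-6.60000e-03 -0.00000e+00  8.60000e-03 -8.26000e-02  1.63067e+01
  2.29000e-02]
(0.1, 0, 0.095, 16) [-1.67000e-02 -1.00000e-04 -5.50000e-02 -8.26000e-02  1.63067e+01
  2.29000e-02]
```

Converted, 0.0086 m is 0.0143, 0.0072 m is 0.012, 16.3 degrees is 0.1358.

```bash
python3 steer.py '-0.002,0,0.0007,0,0.0175,0,0.01 | -0.0038,0,0.0015,0,0.0358,0,0.01 | -0.0057,0,0.0033,0,0.0525,0,0.01 | -0.0073,0,0.0053,0,0.0692,0,0.01 | -0.0087,0,0.0075,0,0.0858,0,0.01 | -0.0097,0,0.0095,0,0.1025,0,0.01 | -0.0105,0,0.012,0,0.1192,0,0.01 | -0.011,0,0.0143,0,0.1358,0,0.01 | -0.011,0,0.0143,0,0.1358,0,0.01 | -0.011,0,0.0143,0,0.1358,0,0.01 | -0.011,0,0.0143,0,0.1358,0,0.01 | -0.011,0,0.0143,0,0.1358,0,0.01'
python3 - <<'E'
from nuts import *
nuts('w9')
for a in((.1,0,.06,16),(.095,0,.105,18)):print(a,tin(*a))
E
```

```text
t: 10.6
eef_pos: [0.5665, -0.0133, 0.0697]
orientation: [[0.927, -0.259, 0.271], [-0.249, -0.966, -0.071], [0.28, -0.002, -0.96]]
ft_force: [-0.4, -0.4, -2.6]
gripper_width: 0.0166
grip_force: 97.9
[ 173    0   68   34 1648] [208.  13.]
[ 304    0   78   53 3221] [344.  22.]
[ 383    0   77   34 1909] [418.  14.]
[ 218   92   73  126 5711] [254. 153.]
[  291   223    60   226 11053] [320. 342.]
(array([112. ,  -0. ,  33.1,  16.2, -15. ]), array([-0.8, -0.7, -1.9]), 0.016897913421718678)
(0.1, 0, 0.06, 16) [-3.700e-03 -1.000e-04 -2.970e-02 -9.030e-02 -2.335e-01 -3.190e-02]
(0.095, 0, 0.105, 18) [ 1.8000e-03 -2.0000e-04 -6.9600e-02 -8.9700e-02  1.7665e+00 -3.3500e-02]
```

```bash
python3 steer.py '0,0,0,0,0,0,0.01 | 0,0,0,0,0,0,0.01 | 0,0,0,0,0,0,0.01'
python3 - <<'E'
from nuts import *
nuts('w10')
s=cams.camera('scene')[:,:,::-1]; cv2.imwrite('pics/s10.png',s)
a=cv2.imread('pics/w10.png')
cv2.imwrite('pics/m5.png',np.hstack([cv2.resize(a,(480,360)),cv2.resize(s[200:320,240:346],(318,360),interpolation=cv2.INTER_CUBIC)]))
E
```

```text
t: 10.9
eef_pos: [0.5658, -0.0131, 0.0691]
orientation: [[0.928, -0.259, 0.27], [-0.249, -0.966, -0.071], [0.279, -0.002, -0.96]]
ft_force: [-1.1, -0.4, -1.1]
gripper_width: 0.0167
grip_force: 98.0
[ 173    0   67   33 1645] [208.  13.]
[ 383    0   72   29 1575] [417.  12.]
[ 217   92   74  127 5694] [253. 154.]
[ 304  158   67   58 2810] [339. 187.]
[  291   223    60   226 11059] [320. 342.]
(array([111.3,   0. ,  32.5,  16.2, -15. ]), array([ 0.3, -0.1, -2.5]), 0.016657780927638626)
```

View pics/m5.png

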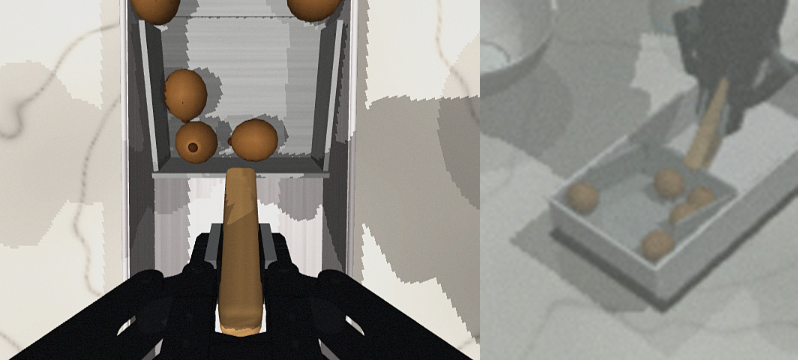

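The last view shows three nuts at the back of the pan. The other two sit at the front corners of the lip, near (155,10) and (315,8). I'll back off gently inside the tin so those two either roll in or drop back into the tin.

Run:
```python
from nuts import *
for a in((.105,0,.035,18),(.09,0,.037,19),(.07,0,.037,19)):print(a,tin(*a))
```

```text
(0.105, 0, 0.035, 18) [-7.3000e-03 -0.0000e+00  2.0000e-04 -8.7200e-02  1.8172e+00 -2.3400e-02]
(0.09, 0, 0.037, 19) [-0.0223 -0.     -0.0035 -0.087   2.8172 -0.0242]
(0.07, 0, 0.037, 19) [-0.0415 -0.     -0.0091 -0.087   2.8172 -0.0242]
```

Converted, -0.0415 m is -0.0692, -0.038 m is -0.0633, 2.8 degrees is 0.0233.

```bash
python3 steer.py '-0.005,0,0,0,0.0067,0,0.01 | -0.0125,0,0,0,0.015,0,0.01 | -0.02,0,-0.002,0,0.0192,0,0.01 | -0.0292,0,-0.004,0,0.0233,0,0.01 | -0.0375,0,-0.006,0,0.0233,0,0.01 | -0.0467,0,-0.0087,0,0.0233,0,0.01 | -0.055,0,-0.011,0,0.0233,0,0.01 | -0.0633,0,-0.0133,0,0.0233,0,0.01 | -0.0692,0,-0.0152,0,0.0233,0,0.01 | -0.0692,0,-0.0152,0,0.0233,0,0.01 | -0.0692,0,-0.0152,0,0.0233,0,0.01 | -0.0692,0,-0.0152,0,0.0233,0,0.01'
python3 - <<'E'
from nuts import *
nuts('w11')
s=cams.camera('scene')[:,:,::-1]; cv2.imwrite('pics/s11.png',s)
m=cv2.inRange(cv2.cvtColor(s,cv2.COLOR_BGR2HSV),(5,45,30),(25,255,255));z=m*0;z[235:300,255:350]=m[235:300,255:350]
n,_,st,c=cv2.connectedComponentsWithStats(z)
for i in range(1,n):
    if st[i][4]>15: print(st[i],np.round(c[i]),onz('scene',*c[i],.024))
for a in((.06,0,.07,18),(.05,0,.12,16)):print(a,tin(*a))
E
```

```text
t: 12.0
eef_pos: [0.525, -0.0021, 0.0665]
orientation: [[0.913, -0.259, 0.315], [-0.245, -0.966, -0.083], [0.326, -0.002, -0.945]]
ft_force: [0.4, -0.6, -2.7]
gripper_width: 0.0168
grip_force: 97.9
[ 173    0   68   34 1702] [208.  14.]
[ 382    0   79   37 2108] [418.  15.]
[ 217   92   74  126 5693] [253. 154.]
[ 304  159   67   57 2812] [338. 187.]
[  291   223    60   226 11069] [320. 342.]
(array([ 70.3,  -0. ,  37.2,  19. , -15. ]), array([ 0.4, -0.4, -2.2]), 0.01677923642425803)
[318 235  11  13  78] [323. 241.] [ 0.51437273 -0.02336463  0.024     ]
[308 249   9   8  60] [312. 253.] [ 0.56957056 -0.0313722   0.024     ]
[281 251   9   9  62] [285. 255.] [ 0.61052022 -0.09598088  0.024     ]
[314 254  13  11  61] [320. 259.] [ 0.5820805  -0.00074475  0.024     ]
[305 267  10   9  66] [309. 271.] [ 0.63684113 -0.00773945  0.024     ]
(0.06, 0, 0.07, 18) [ 2.2000e-03 -1.0000e-04 -3.6800e-02 -8.7200e-02 -1.0031e+00 -2.8200e-02]
(0.05, 0, 0.12, 16) [ 1.1500e-02 -2.0000e-04 -9.2000e-02 -8.7700e-02 -3.0031e+00 -2.6700e-02]
```

Run:
```python
from nuts import *
for a in((.067,0,.026,12),(.064,0,.0165,7),(.06,0,.009,3),(.03,0,.009,3)):print(a,tin(*a))
```

```text
(0.067, 0, 0.026, 12) [ 2.5000e-03 -1.0000e-04 -6.6000e-03 -8.8700e-02 -7.0031e+00 -2.3700e-02]
(0.064, 0, 0.0165, 7) [ 4.30000e-03 -1.00000e-04 -9.20000e-03 -8.97000e-02 -1.20031e+01
 -1.98000e-02]
(0.06, 0, 0.009, 3) [ 4.90000e-03 -1.00000e-04 -1.15000e-02 -9.05000e-02 -1.60031e+01
 -1.67000e-02]
(0.03, 0, 0.009, 3) [-2.35000e-02 -1.00000e-04 -2.13000e-02 -9.05000e-02 -1.60031e+01
 -1.67000e-02]
```

Converted, -0.0198 m is -0.033, -0.019 m is -0.0317, -16 degrees is -0.1333.

```bash
python3 steer.py '0.002,0,-0.0055,0,-0.0292,0,0.01 | 0.0042,0,-0.011,0,-0.0583,0,0.01 | 0.0057,0,-0.0133,0,-0.0792,0,0.01 | 0.0072,0,-0.0153,0,-0.1,0,0.01 | 0.0078,0,-0.0173,0,-0.1167,0,0.01 | 0.0082,0,-0.0192,0,-0.1333,0,0.01 | 0.0082,0,-0.0192,0,-0.1333,0,0.01 | 0.0082,0,-0.0192,0,-0.1333,0,0.01 | 0,0,-0.022,0,-0.1333,0,0.01 | -0.01,0,-0.0255,0,-0.1333,0,0.01 | -0.0208,0,-0.0292,0,-0.1333,0,0.01 | -0.0317,0,-0.033,0,-0.1333,0,0.01'; python3 -c "
from nuts import *
nuts('w12')"; python3 steer.py '-0.0067,0,-0.0003,0,0,0,0.01 | -0.0067,0,-0.0003,0,0,0,0.01 | -0.0067,0,-0.0003,0,0,0,0.01 | -0.0067,0,-0.0003,0,0,0,0.01'>/dev/null;  python3 -c "
from nuts import *
nuts('w13')
for a in((.03,0,.009,3),(.01,0,.025,6),(.01,0,.06,7),(.01,0,.11,7)):print(a,tin(*a))"
```

```text
t: 13.1
eef_pos: [0.4998, 0.0047, 0.0784]
orientation: [[0.965, -0.259, 0.05], [-0.258, -0.966, -0.012], [0.051, -0.002, -0.999]]
ft_force: [0.4, -0.1, -2.1]
gripper_width: 0.0171
grip_force: 97.9
[ 175    0   65   30 1415] [208.  12.]
[ 383    0   71   27 1373] [416.  10.]
[ 216   91   75  126 5697] [253. 153.]
[ 304  159   67   57 2806] [339. 187.]
[  291   223    60   226 11069] [320. 342.]
(array([ 31.6,   0.3,   7.9,   2.8, -15. ]), array([-1. ,  0.4, -3.2]), 0.017043884324890072)
[ 176    0   64   30 1413] [208.  12.]
[ 383    0   71   26 1347] [417.  10.]
[ 217   91   74  127 5678] [253. 153.]
[ 304  159   67   57 2804] [339. 187.]
[  291   223    60   226 11065] [320. 342.]
(array([ 30.7,   0. ,   9.1,   3. , -15. ]), array([ 0.3, -0.4, -2.1]), 0.01675278266244052)
(0.03, 0, 0.009, 3) [-0.0007 -0.0001  0.0001 -0.0903 -0.0113 -0.0042]
(0.01, 0, 0.025, 6) [-2.3200e-02 -1.0000e-04 -9.8000e-03 -9.0200e-02  2.9887e+00 -6.6000e-03]
(0.01, 0, 0.06, 7) [-2.2400e-02 -2.0000e-04 -4.2300e-02 -9.0100e-02  3.9887e+00 -7.4000e-03]
(0.01, 0, 0.11, 7) [-1.9700e-02 -2.0000e-04 -9.2200e-02 -9.0100e-02  3.9887e+00 -7.4000e-03]
```

The two front nuts still travel with the scoop. I'll triangulate them from the scene and wrist views.

```bash
cat > tr.py <<'E'
from h import *
np.set_printoptions(precision=1,suppress=True)
def run(name):
    o=arm.get_obs();T=wristT(o);R=np.array(o["orientation"])
    b=cams.camera('wrist')[:,:,::-1];s=cams.camera('scene')[:,:,::-1];t=cams.camera('top')[:,:,::-1]
    for k,i in(('w',b),('s',s),('t',t)): cv2.imwrite(f'pics/{k}_{name}.png',i)
    m=cv2.inRange(cv2.cvtColor(s,cv2.COLOR_BGR2HSV),(5,45,30),(25,255,255))
    n,_,st,c=cv2.connectedComponentsWithStats(m)
    S=[(c[i],st[i][4]) for i in range(1,n) if 15<st[i][4]<140 and 190<c[i][0]<350 and 190<c[i][1]<300]
    m=cv2.inRange(cv2.cvtColor(b,cv2.COLOR_BGR2HSV),(5,100,25),(20,255,255));m[222:]=0
    cs,_=cv2.findContours(m,cv2.RETR_EXTERNAL,cv2.CHAIN_APPROX_NONE)
    for q in cs:
        if len(q)<30: continue
        q=q[:,0].astype(float);q=q[q[:,1]>1]
        A=np.c_[2*q,np.ones(len(q))];x=np.linalg.lstsq(A,(q**2).sum(1),rcond=None)[0]
        r=np.sqrt(x[2]+x[0]**2+x[1]**2);print('wrist',x[:2],r)
        for c_,ar in S:
            p,e=tri(ray('wrist',x[0],x[1],T),ray('scene',*c_))
            if e[0]<.005:
                k=(R.T@(p-o["eef_pos"])-LIP)*1e3; a=np.radians(-15);d=p[:2]-ORG
                print('   scene',c_,ar,'scoop frame rel lip x,right,up',k*[1,1,-1],'tin',1e3*d@[np.cos(a),np.sin(a)],1e3*d@[-np.sin(a),np.cos(a)],p[2]*1e3,'err',e[0]*1e3)
    print('scene all',[ (np.round(c),int(a)) for c,a in S])
E
python3 -c "
from tr import *
run('a')"
```

```text
wrist [338.7 187.3] 29.574432061782197
   scene [321.6 245.9] 47 scoop frame rel lip x,right,up [-92.3   8.8  16.6] tin -62.333508076096685 -8.774945927111368 30.804618455469793 err 1.0790944371679805
wrist [253.1 153.9] 44.734860829075366
   scene [329.  253.6] 78 scoop frame rel lip x,right,up [-75.5 -31.4  23.5] tin -45.92434981659672 31.40172330735284 38.62745693404413 err 0.8203217615817747
wrist [416.5 -11.6] 36.86578235534987
   scene [293.1 254.9] 58 scoop frame rel lip x,right,up [-7.7 41.  18.3] tin 22.106886902165215 -40.992603794211654 36.91578685637176 err 1.6981467995314499
wrist [208.5  -1.6] 30.15131054959066
   scene [321.6 245.9] 47 scoop frame rel lip x,right,up [-29.4 -34.3  84.8] tin -3.037454889030928 34.141376628928654 102.29088810371015 err 3.2037455808842727
   scene [316.1 269.5] 33 scoop frame rel lip x,right,up [ -9.5 -45.   18.2] tin 20.332039630555588 44.96679196497423 36.88608680706267 err 4.136916322623305
scene all [(array([331., 230.]), 100), (array([322., 246.]), 47), (array([329., 254.]), 78), (array([293., 255.]), 58), (array([316., 270.]), 33)]
```

The two nuts rest on the ramp about 8 mm behind the lip, against the front ends of the side walls. A quick short pull back, low inside the tin, should leave them behind.

Converted, -0.036 m is -0.06, -0.0019 m is -0.0032.

```bash
python3 steer.py '-0.06,0,-0.0032,0,0,0,0.01 | -0.06,0,-0.0032,0,0,0,0.01 | -0.06,0,-0.0032,0,0,0,0.01 | -0.06,0,-0.0032,0,0,0,0.01 | -0.06,0,-0.0032,0,0,0,0.01 | -0.06,0,-0.0032,0,0,0,0.01'; python3 -c "
from tr import *
run('b');print(lipnow())"
```

```text
t: 14.18
eef_pos: [0.4634, 0.0143, 0.0793]
orientation: [[0.965, -0.259, 0.052], [-0.259, -0.966, -0.012], [0.053, -0.002, -0.999]]
ft_force: [-0.1, 0.4, -2.1]
gripper_width: 0.0167
grip_force: 98.3
wrist [341.9 187.5] 29.291497461768575
   scene [328.8 239. ] 48 scoop frame rel lip x,right,up [-92.3  10.6  16.5] tin -97.58858045540306 -10.620709199725738 31.15946896085783 err 1.3968915508961166
   scene [333.5 249.6] 86 scoop frame rel lip x,right,up [-106.1    8.5  -33.2] tin -108.74276557160455 -8.48094977409083 -19.25179078598538 err 4.954773830121315
wrist [251.6 121.1] 49.939136318272716
   scene [333.5 249.6] 86 scoop frame rel lip x,right,up [-61.  -31.3  22.2] tin -66.67208732699483 31.251571670563205 38.62375860094893 err 1.037781796824084
scene all [(array([339., 223.]), 97), (array([329., 239.]), 48), (array([334., 250.]), 86), (array([292., 259.]), 55)]
(array([ -5.1,   0. ,   9.2,   3. , -15. ]), array([-0.4,  1.5, -2.9]), 0.016808947472383477)
```

Both lip nuts dropped into the tin and three remain deep in the pan. Lifting now.

```bash
python3 -c "
from h import *
for a in((-.005,0,.04,3),(-.005,0,.09,7),(-.005,0,.15,7)):print(a,tin(*a))"
```

```text
(-0.005, 0, 0.04, 3) [ 0.0017 -0.0001 -0.0308 -0.0908 -0.0063 -0.0051]
(-0.005, 0, 0.09, 7) [ 0.0000e+00 -2.0000e-04 -7.1100e-02 -9.0600e-02  3.9937e+00 -8.3000e-03]
(-0.005, 0, 0.15, 7) [ 3.2000e-03 -3.0000e-04 -1.3100e-01 -9.0600e-02  3.9937e+00 -8.3000e-03]
```

Converted, -0.131 m is -0.2183, -0.126 m is -0.21, 4 degrees is 0.0333.

```bash
python3 steer.py '0.0005,0,-0.01,0,0.0025,0,0.01 | 0.0017,0,-0.03,0,0.005,0,0.01 | 0.0028,0,-0.0517,0,0.0083,0,0.01 | 0.0017,0,-0.0733,0,0.015,0,0.01 | 0.0008,0,-0.0967,0,0.0233,0,0.01 | 0.0005,0,-0.1183,0,0.0333,0,0.01 | 0.0017,0,-0.1433,0,0.0333,0,0.01 | 0.003,0,-0.1683,0,0.0333,0,0.01 | 0.0042,0,-0.1917,0,0.0333,0,0.01 | 0.005,0,-0.21,0,0.0333,0,0.01 | 0.0053,0,-0.2183,0,0.0333,0,0.01 | 0.0053,0,-0.2183,0,0.0333,0,0.01'; python3 -c "
from tr import *
run('c');print(lipnow())
np.set_printoptions(precision=4)
R=toolR(-15,7); L=np.array([.533,-.3015,.17])
ld=np.array([.0725,0,.049])
print(delta(L-R@ld,R),L-R@ld)"
```

```text
t: 15.33
eef_pos: [0.4596, 0.0152, 0.2113]
orientation: [[0.958, -0.259, 0.121], [-0.257, -0.966, -0.031], [0.124, -0.002, -0.992]]
ft_force: [0.3, 0.3, -2.1]
gripper_width: 0.0167
grip_force: 98.3
wrist [341.9 187.7] 29.29487301465275
   scene [330.2 202.8] 55 scoop frame rel lip x,right,up [-92.6  10.4  16.5] tin -98.51384007109725 -10.595820676294503 166.46021083813645 err 1.1099345787632025
wrist [251.4 123. ] 49.79972008298693
   scene [334.8 212.7] 81 scoop frame rel lip x,right,up [-61.3 -30.9  20.7] tin -67.96340585775573 30.751795099904307 174.582193966371 err 2.0022431880185527
scene all [(array([330., 203.]), 55), (array([335., 213.]), 81), (array([291., 259.]), 29)]
(array([ -6.2,  -0.2, 148.4,   6.9, -15. ]), array([ 0.5,  0.3, -2. ]), 0.01684682880833894)
[ 0.0759  0.2869  0.0076 -0.0861  0.1239 -0.0094] [ 0.4577 -0.2813  0.2098]
```

Converted, 0.226 m is 0.3767, 0.206 m is 0.3433.

```bash
python3 steer.py '0.0025,0.01,0,0,0,0,0.01 | 0.0083,0.03,0,0,0,0,0.01 | 0.015,0.0567,0.0017,0,0,0,0.01 | 0.0233,0.0883,0.0025,0,0,0,0.01 | 0.0325,0.1233,0.0033,0,0,0,0.01 | 0.0425,0.16,0.0042,0,0,0,0.01 | 0.0517,0.1967,0.005,0,0,0,0.01 | 0.0617,0.2333,0.0058,0,0,0,0.01 | 0.0717,0.27,0.0072,0,0,0,0.01 | 0.0808,0.3067,0.0083,0,0,0,0.01 | 0.0908,0.3433,0.0092,0,0,0,0.01 | 0.1,0.3767,0.01,0,0,0,0.01';
python3 steer.py '0.0075,0.0283,0.0008,0,0,0,0.01 | 0.0142,0.0533,0.0017,0,0,0,0.01 | 0.02,0.0733,0.002,0,0,0,0.01 | 0.0238,0.0883,0.0025,0,0,0,0.01 | 0.0262,0.0983,0.0025,0,0,0,0.01 | 0.0267,0.1017,0.0027,0,0,0,0.01 | 0.0267,0.1017,0.0027,0,0,0,0.01 | 0.0267,0.1017,0.0027,0,0,0,0.01'; python3 -c "
from tr import *
run('d')
np.set_printoptions(precision=4)
o=arm.get_obs();print(o['t'],o['eef_pos']+np.array(o['orientation'])@[.0725,0,.049])
R=toolR(-15,0.6); L=np.array([.533,-.3015,.165])
ld=np.array([.0725,0,.049]);print(delta(L-R@ld,R))
w=cv2.imread('pics/t_d.png')
"
```

```text
t: 16.48
eef_pos: [0.4579, -0.2201, 0.2098]
orientation: [[0.959, -0.259, 0.116], [-0.258, -0.966, -0.029], [0.12, -0.002, -0.993]]
ft_force: [0.2, 0.3, -2.0]
gripper_width: 0.0168
grip_force: 98.1
t: 17.15
eef_pos: [0.4584, -0.2811, 0.2108]
orientation: [[0.959, -0.258, 0.118], [-0.257, -0.966, -0.029], [0.121, -0.002, -0.993]]
ft_force: [0.3, -0.6, -2.8]
gripper_width: 0.017
grip_force: 98.1
wrist [340.2 187.9] 29.275525376309584
wrist [  8.2 113.1] 10.6284371445353
   scene [292.2 259.2] 49 scoop frame rel lip x,right,up [ -57.6 -249.4 -125. ] tin 28.583181573022685 -36.94652526217022 30.196527004476 err 2.931364422936221
wrist [249.5 125.1] 49.64741183506673
wrist [652.7  15.7] 15.618655355814688
scene all [(array([292., 259.]), 49)]
17.3 [ 0.5338 -0.301   0.1712]
[ 0.0045  0.0005 -0.0017 -0.0973 -6.3842  0.0477]
```

Converted, 0.0043 m is 0.0072, 0.004 m is 0.0067, -5.9 degrees is -0.0492.

```bash
python3 steer.py '0.0012,0,-0.0005,0,-0.0067,0,0.01 | 0.0023,0,-0.001,0,-0.015,0,0.01 | 0.0037,0,-0.0015,0,-0.0233,0,0.01 | 0.005,0,-0.002,0,-0.0317,0,0.01 | 0.006,0,-0.0023,0,-0.0392,0,0.01 | 0.0067,0,-0.0027,0,-0.045,0,0.01 | 0.0072,0.0008,-0.0028,0,-0.0492,0,0.01 | 0.0072,0.0008,-0.0028,0,-0.0492,0,0.01 | 0.0072,0.0008,-0.0028,0,-0.0492,0,0.01 | 0.0072,0.0008,-0.0028,0,-0.0492,0,0.01 | 0.0072,0.0008,-0.0028,0,-0.0492,0,0.01 | 0.0072,0.0008,-0.0028,0,-0.0492,0,0.01';python3 steer.py '0,0,0,0,0,0,0.01 | 0,0,0,0,0,0,0.01 | 0,0,0,0,0,0,0.01 | 0,0,0,0,0,0,0.01 | 0,0,0,0,0,0,0.01 | 0,0,0,0,0,0,0.01'>/dev/null; python3 -c "
from tr import *
run('e')
np.set_printoptions(precision=4)
o=arm.get_obs();print(o['t'],o['eef_pos']+np.array(o['orientation'])@[.0725,0,.049],lipnow()[0][3:])
s=cv2.imread('pics/s_e.png');m=cv2.inRange(cv2.cvtColor(s,cv2.COLOR_BGR2HSV),(5,45,30),(25,255,255))
n,_,st,c=cv2.connectedComponentsWithStats(m[100:300,150:400])
for i in range(1,n):
    if st[i][4]>10: print(st[i]+[150,100,0,0,0])
"
```

```text
t: 18.3
eef_pos: [0.462, -0.2831, 0.2132]
orientation: [[0.966, -0.259, 0.019], [-0.259, -0.966, -0.003], [0.019, -0.002, -1.0]]
ft_force: [-1.3, 0.8, -1.8]
gripper_width: 0.0166
grip_force: 98.2
wrist [340.2 187.8] 29.251155760853933
wrist [249.7 125.1] 49.828993391398875
scene all [(array([293., 259.]), 46)]
18.95 [ 0.5331 -0.3021  0.1656] [  1.1 -15. ]
[ 150  100   45   47 1248]
[241 148   9  21  73]
[150 170  23  34 438]
[233 171   8   7  42]
[240 178   7   5  24]
[232 184   7   6  19]
[159 192   6   6  11]
[288 256   9   8  46]
[316 267   5   5  11]
[150 270  35  30 735]
```

```bash
python3 -c "
from h import *
print(ticket.hand_in())"
```

```text
the job is handed in; nothing more can be done
None
```

I handed the job in at about 19 s: the scoop is held still and about 1° mouth-up over the middle of the bowl, roughly 70 mm above its rim, with three walnuts aboard and the other two left in the tin.

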